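# Fold back the green bifold door of a bench cubby

## Task

Two open-topped plywood parts cubbies stand on the bench, each shut by a small two-leaf bifold door. Open the green one so the red hole saw inside can be got at: push the black post on its fold hinge into the cubby and on round towards the left-hand side wall, on which the door is hung, until the two leaves are folded together as far as they go, or nearly. Leave the yellow door as it is.

Things in the scene. Friction and masses are not known exactly. Their poses are not given: they have to be found in the camera images.
- green_fold (a point): Fold hinge of the green bifold door: a black round post, 15 mm diameter, standing on the hinge between the two green leaves (each 70 mm wide, 7 mm thick, tops 90 mm above the bench). The post rises from there to 142 mm. This point is on its axis, 120 mm above the bench, and moves with the door. The cubby's walls are 83 mm high, so the post is free on every side above the leaves.
- green_jamb (a point): Fixed upright axis hinging the first green leaf to the cubby wall, given 120 mm above the bench (its pin ends at 90). Axes: x into the cubby, square to the shut door; y along the track from fold to jamb; z up. The post lies 70 mm towards -y when shut and runs on a 70 mm circle about here, first to +x, then round to +y; the second leaf follows in its track. Cubby: fixed, 150 deep, 166 mm wide.
- green_door (a joint): Opening angle of the first green leaf, rad: 0 shut (both leaves in line across the doorway), 1.4 at its stop with both leaves folded nearly together. It moves easily (under 3 N at the post), has no spring and stays where it is left. It starts shut or slightly ajar (up to 0.15).
- yellow_door (a joint): Opening angle, rad, of the yellow bifold door on the other cubby, otherwise alike; it starts at 0 to 0.15 and is to stay as it is. The two cubbies may stand in either place.

How it is judged:
On the way:
1. the green door is part open while the hand is at its fold post (value of joint green_door between 0.3 and 1.1 rad and horizontal distance between the grasp point and green_fold below 0.06 m), for 0.05 s.
At the end, for the whole second after the job is handed in: the green door stands folded back at 1.15 rad or more (its stop is at 1.4) and at rest, and the yellow door is still shut or barely ajar as found (under 0.25 rad) (value of joint green_door above 1.15 rad and velocity of joint green_door between -0.05 and 0.05 rad/s and value of joint yellow_door below 0.25 rad); the robot touches nothing.
It fails at once if the yellow door was pushed open (value of joint yellow_door above 0.3 rad).
It also fails if it takes over 29 s, if anything falls off the work surface, if the arm or the gripper's body presses on something with over 40 N, if the wrist force passes 120 N, or if a joint passes its speed limit or range.

## Robot

A 7-joint arm with a two-finger parallel gripper is mounted at the origin on a cart in front of the work surface, level with it; the furniture and walls round the work are solid. World frame = base frame: x ahead of the robot, y to its left, z up, the work surface at z = 0. Lengths are in m, angles in rad, forces in N, time in s.
With the tool pointing down it reaches from about 0.4 to 0.85 m from the base axis. Payload 4.5 kg.
Tool frame: the origin (TCP) lies on the mounting face of the last link; the fingertips stand 166 mm ahead of it and the grasp point (between the pads) lies 147 mm ahead of it; y points along the fingers, z is the direction in which the jaws open and shut, and the axes are right-handed (so a half turn about y gives the same grasp; the last joint's range is limited). The gripper opens to 88 mm and grips with 3 to 60 N. Pads are 18 mm wide; open, the fingers measure 123 mm over their backs; the gripper's body (75 mm by 187 mm) begins 45 mm behind the grasp point.
Start: joints at [-1.267, 0.689, -0.195, 1.565, 0.157, 0.902, -0.215], TCP at [0.167, 0.602, 0.405] pointing down, gripper open.
Joint ranges: [-3.01, 3.01], [-0.46, 2.08], [-1.47, 1.51], [0.13, 2.56], [-1, 4.14], [0.04, 2.09], [-2.66, 2.66]. Speed limits (rad/s): [2.57, 2.57, 3.14, 3.14, 3.14, 3.14, 3.14].

## Interface

Orientations are given as a unit quaternion [x, y, z, w].
In Python, from plant import r gives the robot as it stands.
- The arm moves only by the tool arm_command, never from a script. Its argument "deltas" is a list of rows, each an object of numbers: "dx", "dy", "dz": the shift along the tool's x, y, z each as a share of 1000 mm, from -1 to 1; "wx", "wy", "wz": the turn, a rotation vector about the tool's x, y, z each as a share of 45 degrees, from -1 to 1. In form: [{"dx": .., "dy": .., "dz": .., "wx": .., "wy": .., "wz": ..}, ...]. A call has exactly 5 rows; each row is the pose to reach, as a shift and turn from the pose commanded when the call began, along the tool's axes at that moment; what a row does not reach only later rows make up. A row lasts 1/10 s, in which the tool goes at most 50 mm and 8.59 degrees, less where a joint would pass 70% of its speed; a pose out of reach is approached as far as the arm can. A call with a number of a shift or a turn outside -1 to 1 is refused whole. A call with a gripper value outside its range is refused whole. "claw" is the opening, from -1 (shut) to 1 (fully open), set as the call begins (left out, the last holds). The fingers move at their own pace and stop on an object; "grip_force" is the grip in N (left out, the last holds). Time passes only in rows, so rows that repeat a pose let the fingers close, or fill a call up. It gives the time, the measured TCP pose, the force and the opening at its end, in the units of the state.
- r.get_state(): the state, without advancing time (a new reading comes with each control period).
- r.snapshot(name): name is "scene" or "top" or "wrist"; returns the picture (480x640x3 uint8, red, green, blue); there is no depth.
- r.get_calibration(name): a dict with "vertical_fov" (degrees; the focal length in pixels is half the picture's height over the tangent of half this angle, whatever the lens; pixels are square), "cx", "cy" (the principal point, pixels), "R" (3x3) and "t" (3): a world point X has camera coordinates R X + t. Camera axes: x right, y down, z forward; pixel columns grow to the right and rows downward; lengths in m; the calibration is good to about 2 mm. A picture is of the moment at which its call begins: read the wrist's pose just before it. get_calibration takes no time and is no camera call; for the wrist camera it gives the pose at the moment of the call.
- r.finish_job(): hands the job in, once; it reports no verdict.
The state is a dict: "clock": time; "q": joint angles; "qd": joint speeds; "joint_torque": joint torques, N m; "tool_pos": TCP position; "eef_rot": TCP orientation; "contact_force": force on the tool from outside, world axes, zero at the start; "moment": the same for the moment, N m; "opening": opening from 0.0 (shut) to 1.0 (fully open).
Only numpy, scipy, OpenCV 4.12 (cv2) and the standard library are available. Lean on these libraries where they do the work, as an engineer would, in place of code of your own. Each camera call takes 0.05 s, during which the arm holds its last target.

## Working session

There is one attempt and no reset: what is moved stays moved. The work goes in short steps, Python scripts to look and compute and a tool call to move; the robot and the scene stay as the last step left them, time stands still between calls to the robot, and variables do not carry over. Pictures are saved under pics/ and viewed, and the job is handed in when it is done.

Besides the shell and the picture viewer there is one more tool, called after "Call:" as name([rows], argument=value, ...), one row to a line, values as JSON. arm_command: Moves the arm, as the interface text tells. Shift numbers are shares of 1000 mm and turn numbers shares of 45 degrees, none past 1 either way. Its arguments: {"type":"object","properties":{"deltas":{"type":"array","items":{"type":"object","properties":{"dx":{"type":"number","minimum":-1,"maximum":1},"dy":{"type":"number","minimum":-1,"maximum":1},"dz":{"type":"number","minimum":-1,"maximum":1},"wx":{"type":"number","minimum":-1,"maximum":1},"wy":{"type":"number","minimum":-1,"maximum":1},"wz":{"type":"number","minimum":-1,"maximum":1}}}},"claw":{"type":"number"},"grip_force":{"type":"number"}},"required":["deltas"]}

```bash
mkdir -p pics; ls
python3 - <<'E'
from plant import r
import cv2,numpy as np
s=r.get_state()
for k in ("clock","tool_pos","eef_rot","contact_force","opening"): print(k,s[k])
for n in("scene","top"):
    c=r.get_calibration(n);print(n,c)
    cv2.imwrite(f"pics/{n}0.png",r.snapshot(n)[:,:,::-1])
E
```

```text
pics
clock 0.0
tool_pos [0.16654855 0.60207154 0.40392635]
eef_rot [ 0.70131921 -0.0951326   0.09506056 -0.70004617]
contact_force [-0.02896215  0.10692295  0.21309926]
opening 0.9999409477604293
scene {'vertical_fov': 50.8148956810743, 'cx': 323.5708886187787, 'cy': 235.1352123212265, 'R': array([[ 0.48775214, -0.87274528, -0.02033552],
       [-0.59518456, -0.31540992, -0.73910211],
       [ 0.63863385,  0.37260202, -0.67328638]]), 't': array([-0.40046699,  0.37744565,  0.58296483])}
top {'vertical_fov': 45.15299929957447, 'cx': 328.8984161913669, 'cy': 239.23526895068454, 'R': array([[-0.02000748, -0.99971303, -0.01317445],
       [-0.99848219,  0.02065566, -0.05105538],
       [ 0.05131286,  0.01213296, -0.99860892]]), 't': array([-0.08533897,  0.58850805,  1.0537267 ])}
```

View pics/scene0.png

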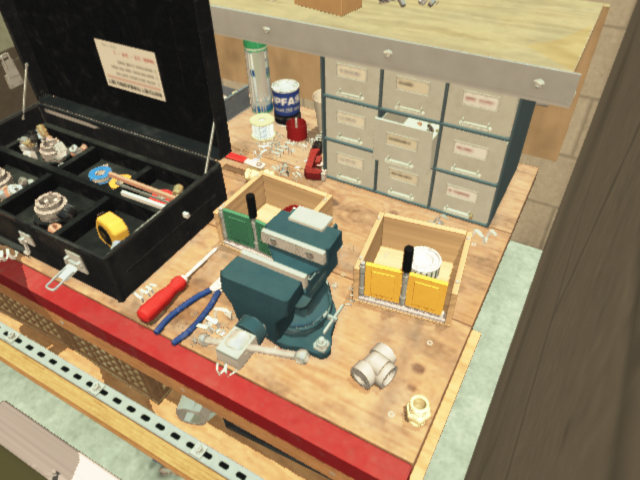

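View pics/top0.png

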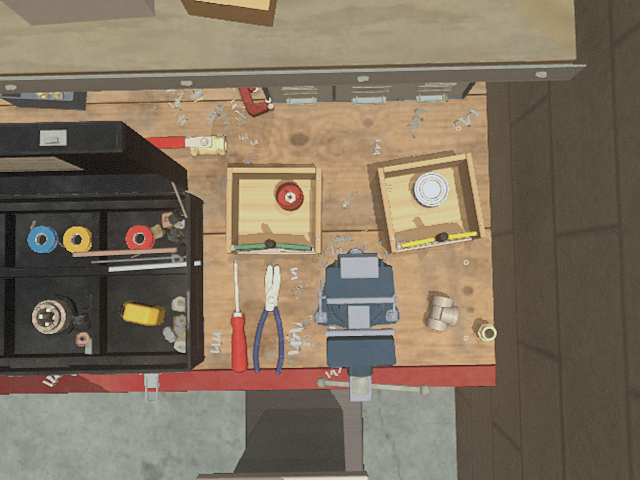

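The green cubby is on the left: its post is near (270,243) in the top view and (251,205) in the scene view. Yellow is on the right. There's a vise in front and a case to the left. Next I'll zoom in and triangulate.

Run:
```python
import cv2,numpy as np
a=cv2.imread('pics/scene0.png')[160:280,180:360]; b=cv2.imread('pics/top0.png')[150:270,210:390]
cv2.imwrite('pics/zoom0.png',np.vstack([cv2.resize(i,None,fx=2.4*1.03*1,fy=2.4*1.03,interpolation=cv2.INTER_CUBIC) for i in(a,b)]))
for n,(y0,y1,x0,x1) in {'scene':(180,240,235,270),'top':(230,260,250,290)}.items():
    im=cv2.imread(f'pics/{n}0.png'); m=np.zeros(im.shape[:2],np.uint8)
    m[y0:y1,x0:x1]=(im[y0:y1,x0:x1].max(2)<55)
    k,l,st,ce=cv2.connectedComponentsWithStats(m)
    for i in range(1,k):
        if st[i,4]>15:print(n,st[i],ce[i])
```

```text
scene [247 194   9  25 174] [251.20114943 205.44827586]
```

View pics/zoom0.png

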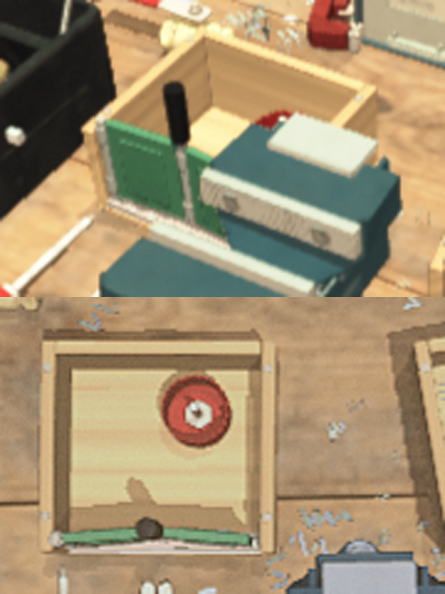

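```bash
cat > h.py <<'E'
import numpy as np
def P(c):
    f=240/np.tan(np.radians(c["vertical_fov"]/2)); return np.array([[f,0,c["cx"]],[0,f,c["cy"]],[0,0,1]])@np.c_[c["R"],c["t"]]
def ray(c,u,v):
    f=240/np.tan(np.radians(c["vertical_fov"]/2)); d=c["R"].T@np.array([(u-c["cx"])/f,(v-c["cy"])/f,1]); return -c["R"].T@c["t"],d
def onz(c,u,v,z):
    o,d=ray(c,u,v); return o+d*(z-o[2])/d[2]
def proj(c,X):
    p=P(c)@np.r_[X,1]; return p[:2]/p[2]
E
python3 - <<'E'
from plant import r
from h import *
import cv2
S=r.get_calibration("scene");T=r.get_calibration("top")
im=cv2.imread('pics/top0.png')
m=(im[232:258,255:285].max(2)<80)
ys,xs=np.nonzero(m);print(len(xs),xs.min()+255,xs.max()+255,ys.min()+232,ys.max()+232,xs.mean()+255,ys.mean()+232)
for s,t in(((251,196),(270.5,243.5)),):
    X=cv2.triangulatePoints(P(S),P(T),np.float64(s).reshape(2,1),np.float64(t).reshape(2,1));X=(X[:3]/X[3]).ravel();print('tri top of post',X,proj(S,X),proj(T,X))
p=onz(T,270.5,243.5,.135);print('post',p)
for z in (.09,.142): print(proj(S,[p[0],p[1],z]))
for n,u,v in(("jambpin",232.6,247.5),("leaf2 end",311.5,248)): print(n,onz(T,u,v,.09))
for n,u,v in(("FL",228,252),("FR",321,252),("BL",229,167),("BR",320,167)): print(n,onz(T,u,v,.083))
for n,u,v in(("case right edge",204,200),("casefront",204,368),("vise backtop",358,252),("vise UL",322,270),("lid",185,183),("lid2",125,155)): print(n,onz(T,u,v,.12))
E
```

```text
35 264 275 240 248 271.0285714285714 244.37142857142857
tri top of post [ 0.5744805  -0.00210533  0.138781  ] [251.9708128  195.93271793] [269.89372112 243.98373727]
post [ 0.57542649 -0.00268054  0.135     ]
[255.75940944 217.67644344]
[252.3531334  194.21739641]
jambpin [0.57195099 0.06788299 0.09      ]
leaf2 end [ 0.56830537 -0.06800879  0.09      ]
FL [0.56459212 0.07722228 0.083     ]
FR [ 0.56130351 -0.08402234  0.083     ]
BL [0.71306097 0.07382845 0.083     ]
BR [ 0.70950777 -0.0851408   0.083     ]
case right edge [0.65147646 0.10966994 0.12      ]
casefront [0.37237057 0.11216254 0.12      ]
vise backtop [ 0.55895515 -0.14658469  0.12      ]
vise UL [ 0.53023983 -0.08607982  0.12      ]
lid [0.68088988 0.14144695 0.12      ]
lid2 [0.73068795 0.24269955 0.12      ]
```

Run:
```python
from plant import r
from h import *
from scipy.spatial.transform import Rotation as Ro
import cv2
s=r.get_state();R=Ro.from_quat(s["eef_rot"]).as_matrix();print(R.round(3))
yaw=-0.027
zt=np.array([np.cos(yaw),np.sin(yaw),0]);zt*=np.sign(zt@R[:,2]) if 0 else 1
for sg in(1,-1):
    z=sg*zt;y=np.array([0,0,-1.]);x=np.cross(y,z);Rd=np.c_[x,y,z]
    rv=Ro.from_matrix(R.T@Rd).as_rotvec();print(sg,np.degrees(rv),rv/np.radians(45))
tgt=np.array([.51,0.0,.40]);print(R.T@(tgt-s["tool_pos"]))
cv2.imwrite("pics/wrist0.png",r.snapshot("wrist")[:,:,::-1])
```

```text
[[ 0.964 -0.     0.267]
 [-0.267 -0.002  0.964]
 [ 0.    -1.    -0.002]]
1 [7.50625281e-02 7.60908405e+01 6.83526107e-02] [1.66805618e-03 1.69090757e+00 1.51894690e-03]
-1 [ 7.30459004e-02 -1.03909115e+02 -8.02165402e-02] [ 1.62324223e-03 -2.30909144e+00 -1.78258978e-03]
[ 0.49150009  0.00486536 -0.48878403]
```

View pics/wrist0.png

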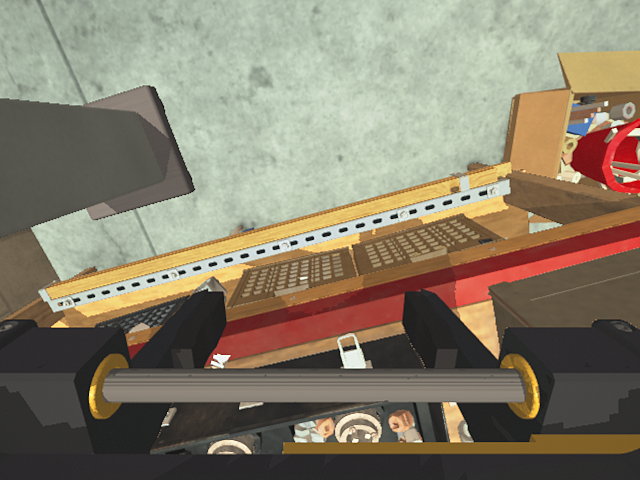

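The jaw axis can turn into the cubby's x direction as the arm swings round. I'll close the fingers to make a pusher and swing towards the front of the green cubby.

Call:
arm_command([
  {"dx":0.033,"dz":-0.033,"wy":0.16},
  {"dx":0.067,"dz":-0.067,"wy":0.32},
  {"dx":0.1,"dz":-0.1,"wy":0.48},
  {"dx":0.134,"dz":-0.134,"wy":0.64},
  {"dx":0.168,"dz":-0.168,"wy":0.8},
], claw=-1)

```text
invalid input at $.deltas[0]: expected keys dx, dy, dz, wx, wy, wz
```

```bash
cat > st.py <<'E'
from plant import r
import numpy as np,sys
from scipy.spatial.transform import Rotation as Ro
s=r.get_state();R=Ro.from_quat(s["eef_rot"]).as_matrix()
print(round(s["clock"],2),s["tool_pos"].round(4),s["opening"],s["contact_force"].round(1),s["q"].round(2));print(R.round(3))
t=np.array(list(map(float,sys.argv[1:4])))
print("delta tool",(R.T@(t-s["tool_pos"])).round(4))
z=np.array([np.cos(-.027),np.sin(-.027),0]);y=np.array([0,0,-1.]);Rd=np.c_[np.cross(y,z),y,z]
print("turn",(Ro.from_matrix(R.T@Rd).as_rotvec()/np.radians(45)).round(3))
E
python3 st.py .50 0 .40
```

```text
0.15 [0.1665 0.6022 0.4041] 1.0015591577108227 [ 0.1  0.6 -0.2] [-1.27  0.69 -0.19  1.57  0.16  0.9  -0.22]
[[ 0.964 -0.     0.266]
 [-0.266 -0.001  0.964]
 [ 0.    -1.    -0.001]]
delta tool [ 0.4819  0.0048 -0.4915]
turn [1.000e-03 1.691e+00 1.000e-03]
```

Call:
arm_command([
  {"dx":0.033,"dy":0,"dz":-0.033,"wx":0,"wy":0.16,"wz":0},
  {"dx":0.067,"dy":0,"dz":-0.067,"wx":0,"wy":0.32,"wz":0},
  {"dx":0.1,"dy":0,"dz":-0.1,"wx":0,"wy":0.48,"wz":0},
  {"dx":0.134,"dy":0,"dz":-0.134,"wx":0,"wy":0.64,"wz":0},
  {"dx":0.168,"dy":0,"dz":-0.168,"wx":0,"wy":0.8,"wz":0},
], claw=-1)

```text
clock: 0.65
tool_pos: [0.2843, 0.3939, 0.4047]
eef_rot: [-0.636, 0.308, -0.309, 0.636]
contact_force: [1.1, -0.4, 0.2]
opening: 0.569
```

```bash
python3 st.py .50 0 .40
```

```text
0.65 [0.2843 0.3939 0.4047] 0.5691722784687417 [ 1.1 -0.4  0.2] [-1.01  0.51 -0.04  1.98  0.03  0.65 -0.41]
[[ 0.619  0.     0.785]
 [-0.785  0.     0.619]
 [ 0.    -1.     0.   ]]
delta tool [ 0.4429  0.0047 -0.0746]
turn [-0.     0.885  0.   ]
```

Call:
arm_command([
  {"dx":0.049,"dy":0,"dz":-0.008,"wx":0,"wy":0.16,"wz":0},
  {"dx":0.098,"dy":0,"dz":-0.016,"wx":0,"wy":0.32,"wz":0},
  {"dx":0.147,"dy":0,"dz":-0.024,"wx":0,"wy":0.48,"wz":0},
  {"dx":0.195,"dy":0,"dz":-0.032,"wx":0,"wy":0.64,"wz":0},
  {"dx":0.24,"dy":0,"dz":-0.04,"wx":0,"wy":0.8,"wz":0},
])

```text
clock: 1.15
tool_pos: [0.4027, 0.1811, 0.4048]
eef_rot: [-0.51, 0.49, -0.49, 0.51]
contact_force: [1.4, 0.8, 0.1]
opening: 0.115
```

```bash
python3 st.py .50 0 .40
```

```text
1.15 [0.4027 0.1811 0.4048] 0.11543549797258755 [1.4 0.8 0.1] [-0.6   0.46  0.11  2.1  -0.09  0.58 -0.39]
[[ 0.039  0.     0.999]
 [-0.999  0.     0.039]
 [-0.    -1.     0.   ]]
delta tool [0.1847 0.0048 0.0902]
turn [-0.     0.084 -0.   ]
```

Call:
arm_command([
  {"dx":0.044,"dy":0,"dz":0.021,"wx":0,"wy":0.03,"wz":0},
  {"dx":0.088,"dy":0,"dz":0.042,"wx":0,"wy":0.06,"wz":0},
  {"dx":0.132,"dy":0,"dz":0.063,"wx":0,"wy":0.084,"wz":0},
  {"dx":0.17,"dy":0,"dz":0.084,"wx":0,"wy":0.084,"wz":0},
  {"dx":0.183,"dy":0,"dz":0.09,"wx":0,"wy":0.084,"wz":0},
])

```text
clock: 1.65
tool_pos: [0.5017, -0.0005, 0.4048]
eef_rot: [0.493, -0.506, 0.508, -0.493]
contact_force: [0.1, 0.1, 0.0]
opening: 0.006
```

```bash
python3 st.py .51 0 .272
python3 - <<'E'
from plant import r
from h import *
import cv2
for n in("wrist","top"):
    cv2.imwrite(f"pics/{n}1.png",r.snapshot(n)[:,:,::-1])
c=r.get_calibration("wrist");print(c['R'].round(3),-c['R'].T@c['t'])
for z in(.09,.142):print(proj(c,[.5745,-.0021,z]))
print(proj(c,[.571,.068,.09]))
E
```

```text
1.65 [ 5.017e-01 -5.000e-04  4.048e-01] 0.005555680081713513 [0.1 0.1 0. ] [-0.16  0.53  0.1   1.94 -0.08  0.67 -0.04]
[[-0.029  0.002  1.   ]
 [-1.    -0.002 -0.029]
 [ 0.002 -1.     0.002]]
delta tool [-0.001   0.1328  0.008 ]
turn [-0.003 -0.002  0.003]
[[ 1.    -0.026  0.001]
 [-0.025 -0.946  0.322]
 [-0.008 -0.322 -0.947]] [0.50290487 0.08432337 0.38437727]
[394.24187624 225.67562607]
[409.69208371 244.34544552]
[394.33531799 146.37966581]
```

View pics/wrist1.png

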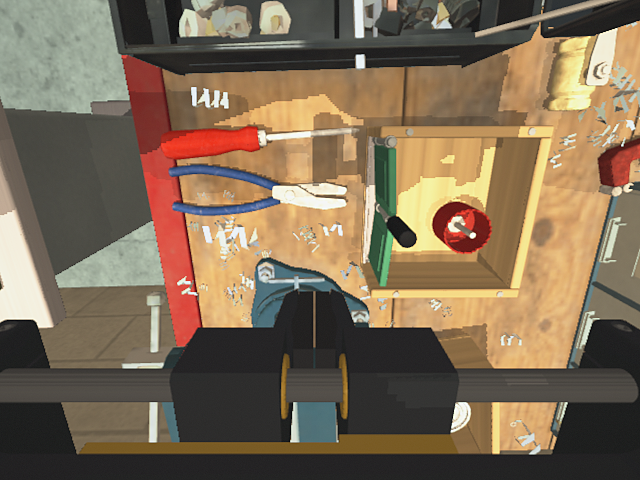

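View pics/top1.png

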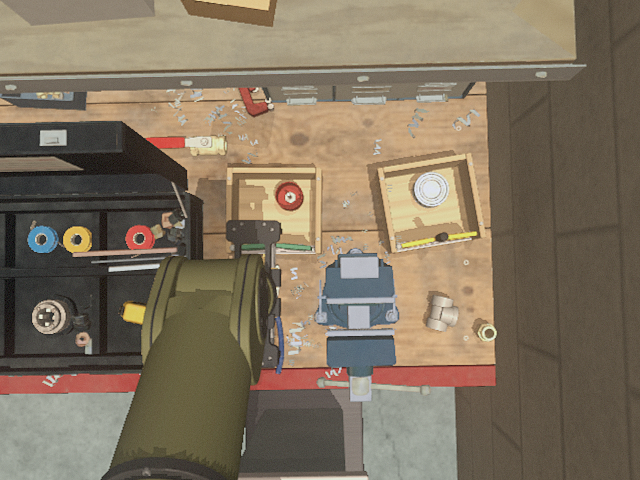

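Run:
```python
from plant import r
from h import *
import cv2
a=cv2.imread('pics/wrist1.png')[120:300,350:530]
cv2.imwrite('pics/zoomw1.png',cv2.resize(a,None,fx=3.3,fy=3.3,interpolation=cv2.INTER_CUBIC))
W=r.get_calibration("wrist");T=r.get_calibration("top");S=r.get_calibration("scene")
def tri(A,a,B,b):
    X=cv2.triangulatePoints(P(A),P(B),np.float64(a).reshape(2,1),np.float64(b).reshape(2,1));return (X[:3]/X[3]).ravel()
for w in((403,236),(406,240)):
    for (A,a) in ((T,(270.5,243.5)),(S,(251,195.5))):
        X=tri(W,w,A,a);print(X.round(4),proj(W,X).round(1),proj(A,X).round(1))
    print(onz(W,*w,.142))
```

```text
[ 0.5756 -0.0014  0.1216] [404.4 235.3] [270.6 243.7]
[0.5734 0.001  0.138 ] [407.2 238.9] [250.2 196.1]
[0.56895094 0.00479118 0.142     ]
[ 0.5754 -0.0022  0.1301] [406.8 239.6] [270.6 243.6]
[ 5.734e-01 -3.000e-04  1.393e-01] [407.5 241. ] [250.7 195.7]
[0.57143992 0.00150706 0.142     ]
```

View pics/zoomw1.png

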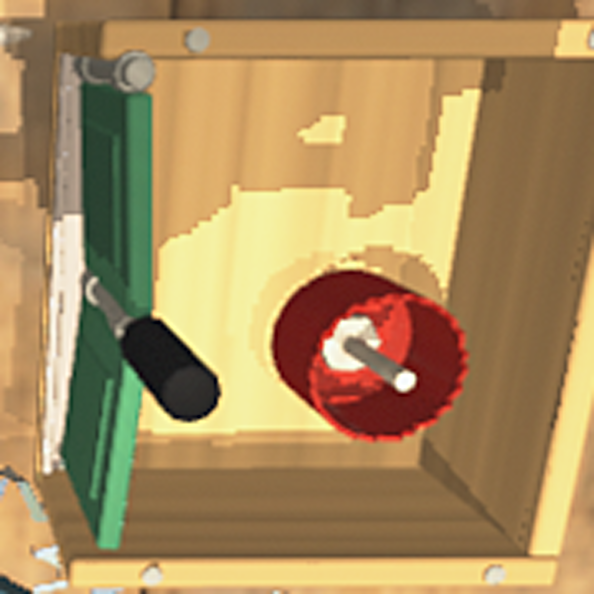

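Call:
arm_command([
  {"dx":0,"dy":0.035,"dz":0,"wx":0,"wy":0,"wz":0},
  {"dx":0,"dy":0.07,"dz":0,"wx":0,"wy":0,"wz":0},
  {"dx":0,"dy":0.105,"dz":0,"wx":0,"wy":0,"wz":0},
  {"dx":0,"dy":0.131,"dz":0.005,"wx":0,"wy":0,"wz":0},
  {"dx":0,"dy":0.131,"dz":0.02,"wx":0,"wy":0,"wz":0},
])

```text
clock: 2.25
tool_pos: [0.5169, 0.0066, 0.2704]
eef_rot: [-0.498, 0.507, -0.501, 0.493]
contact_force: [-0.5, 0.0, 0.6]
opening: 0.006
```

```bash
python3 - <<'E'
from plant import r
from h import *
import cv2
T=r.get_calibration("top")
print(onz(T,290,197,.07))
c=r.get_calibration("wrist");cv2.imwrite("pics/wrist2.png",r.snapshot("wrist")[:,:,::-1]);cv2.imwrite("pics/scene2.png",r.snapshot("scene")[:,:,::-1])
E
python3 st.py .549 0 .273
```

```text
[ 0.65973173 -0.03091564  0.07      ]
2.35 [0.5206 0.0063 0.273 ] 0.007701789097259499 [-0.5 -0.4  0.5] [-0.13  0.77  0.05  2.   -0.1   0.38 -0.02]
[[-0.018  0.     1.   ]
 [-1.     0.002 -0.018]
 [-0.002 -1.     0.   ]]
delta tool [ 0.0058 -0.      0.0285]
turn [-0.     0.011 -0.002]
```

View pics/wrist2.png

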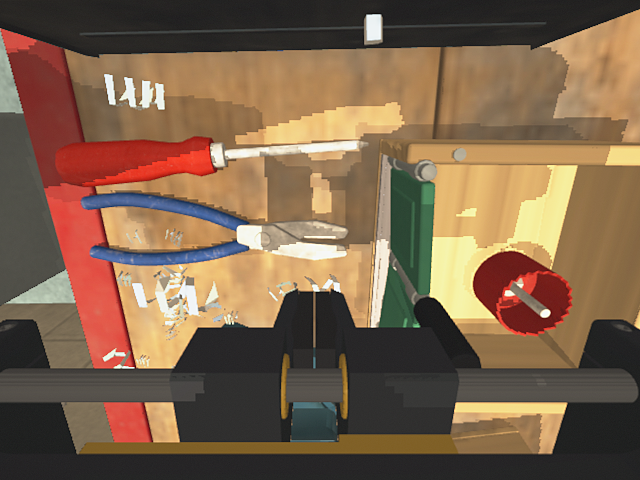

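View pics/scene2.png

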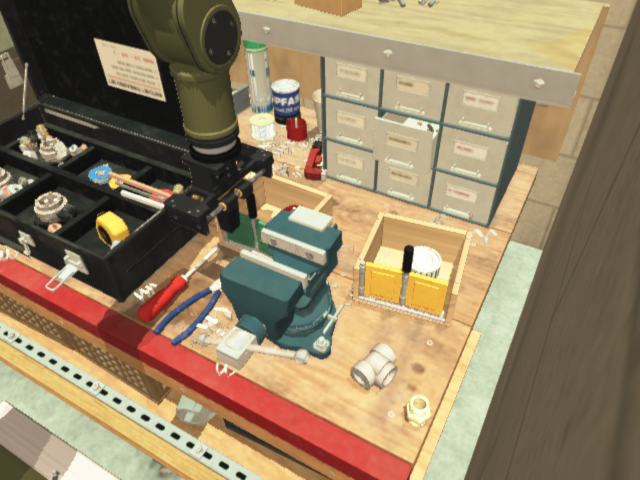

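Fingers are in front of the post at the right height. I'll push it into the cubby (+x).

Call:
arm_command([
  {"dx":0,"dy":0,"dz":0.012,"wx":0,"wy":0,"wz":0},
  {"dx":0,"dy":0,"dz":0.024,"wx":0,"wy":0,"wz":0},
  {"dx":0,"dy":0,"dz":0.034,"wx":0,"wy":0,"wz":0},
  {"dx":0,"dy":0,"dz":0.044,"wx":0,"wy":0,"wz":0},
  {"dx":0,"dy":0,"dz":0.054,"wx":0,"wy":0,"wz":0},
])

```text
clock: 2.85
tool_pos: [0.5731, 0.0044, 0.274]
eef_rot: [-0.495, 0.506, -0.504, 0.495]
contact_force: [-1.7, 0.5, 0.7]
opening: 0.005
```

Call:
arm_command([
  {"dx":-0.001,"dy":0,"dz":0.007,"wx":0,"wy":0,"wz":0},
  {"dx":-0.003,"dy":0,"dz":0.014,"wx":0,"wy":0,"wz":0},
  {"dx":-0.006,"dy":0,"dz":0.02,"wx":0,"wy":0,"wz":0},
  {"dx":-0.009,"dy":0,"dz":0.024,"wx":0,"wy":0,"wz":0},
  {"dx":-0.009,"dy":0,"dz":0.024,"wx":0,"wy":0,"wz":0},
])

```text
clock: 3.35
tool_pos: [0.5987, 0.0119, 0.2737]
eef_rot: [0.495, -0.505, 0.505, -0.495]
contact_force: [-1.0, 0.9, 0.3]
opening: 0.006
```

```bash
python3 - <<'E'
from plant import r
import cv2
for n in("wrist","scene","top"):cv2.imwrite(f"pics/{n}3.png",r.snapshot(n)[:,:,::-1])
E
python3 st.py .596 .018 .273
```

```text
3.5 [0.5987 0.0104 0.274 ] -3.730543460176415e-05 [ 0.4 -1.3  0.2] [-0.14  0.83  0.07  1.76 -0.1   0.55 -0.02]
[[-0.022  0.002  1.   ]
 [-1.    -0.001 -0.022]
 [ 0.001 -1.     0.002]]
delta tool [-0.0076  0.0009 -0.0028]
turn [-0.003  0.006  0.001]
```

View pics/wrist3.png

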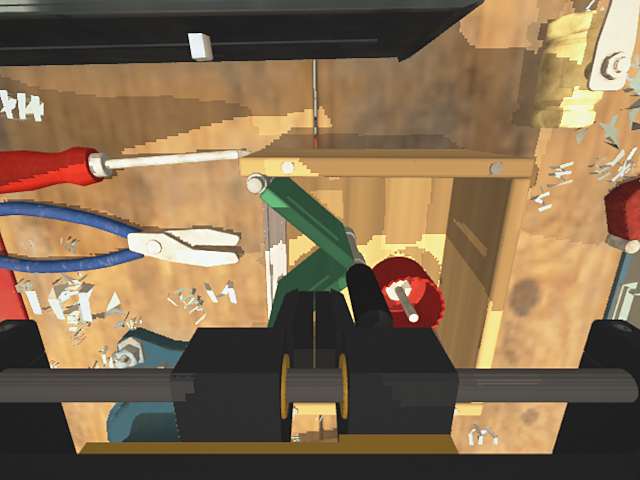

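View pics/scene3.png

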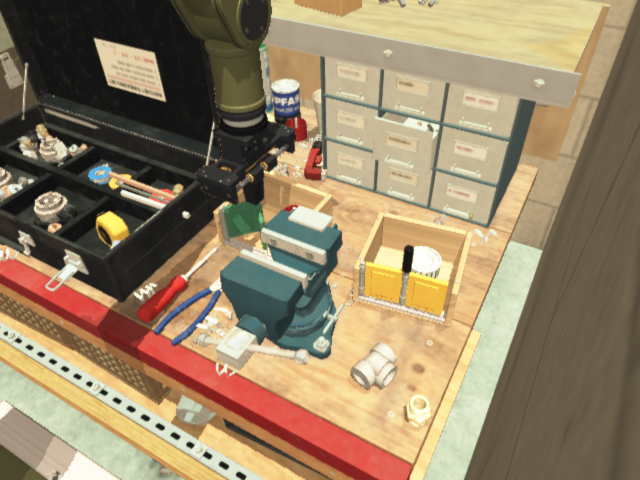

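View pics/top3.png

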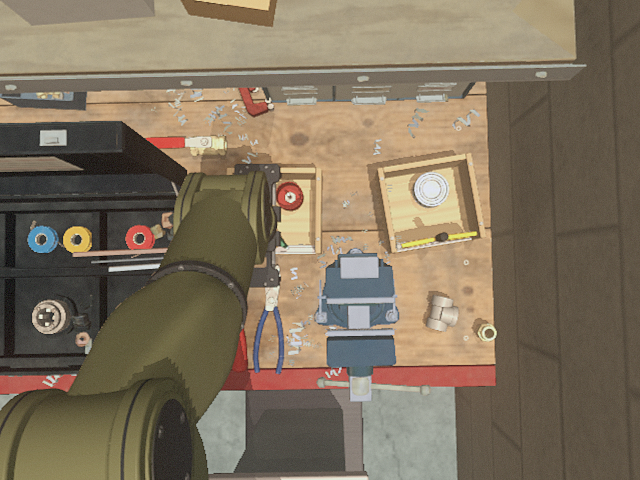

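Run:
```python
from plant import r
from h import *
import cv2
W=r.get_calibration("wrist");T=r.get_calibration("top")
def tri(A,a,B,b):
    X=cv2.triangulatePoints(P(A),P(B),np.float64(a).reshape(2,1),np.float64(b).reshape(2,1));return (X[:3]/X[3]).ravel()
X=tri(W,(415,318),T,(291,198));print(X,proj(W,X),proj(T,X))
J=onz(W,257,184,.09);F=onz(W,351,246,.09);print(J,F,np.linalg.norm(F-J),np.arctan2(F[0]-J[0],J[1]-F[1]))
```

```text
[ 0.66125712 -0.03117285  0.05793837] [407.05208273 320.07162655] [290.67415102 196.98555039]
[0.57273103 0.06745292 0.09      ] [0.61916335 0.03416757 0.09      ] 0.05713033015079461 0.9488460238996966
```

Call:
arm_command([
  {"dx":0,"dy":0,"dz":-0.012,"wx":0,"wy":0,"wz":0},
  {"dx":0.016,"dy":0,"dz":-0.012,"wx":0,"wy":0,"wz":0},
  {"dx":0.016,"dy":0,"dz":0.01,"wx":0,"wy":0,"wz":0},
  {"dx":0.016,"dy":0,"dz":0.037,"wx":0,"wy":0,"wz":0},
  {"dx":0.016,"dy":0,"dz":0.037,"wx":0,"wy":0,"wz":0},
])

```text
clock: 4.0
tool_pos: [0.6383, -0.008, 0.2744]
eef_rot: [0.493, -0.504, 0.508, -0.495]
contact_force: [-0.1, -0.6, 0.0]
opening: 0.003
```

```bash
python3 - <<'E'
from plant import r
import cv2
for n in("wrist",):cv2.imwrite(f"pics/{n}4.png",r.snapshot(n)[:,:,::-1])
E
python3 st.py .637 .035 .273
```

```text
4.05 [ 0.6363 -0.0077  0.2739] 0.009316565207976456 [0.2 0.1 0.1] [-0.1   0.87  0.07  1.64 -0.09  0.63 -0.  ]
[[-0.024  0.003  1.   ]
 [-1.    -0.001 -0.024]
 [ 0.001 -1.     0.003]]
delta tool [-0.0427  0.0009 -0.0003]
turn [-0.004  0.004  0.002]
```

View pics/wrist4.png

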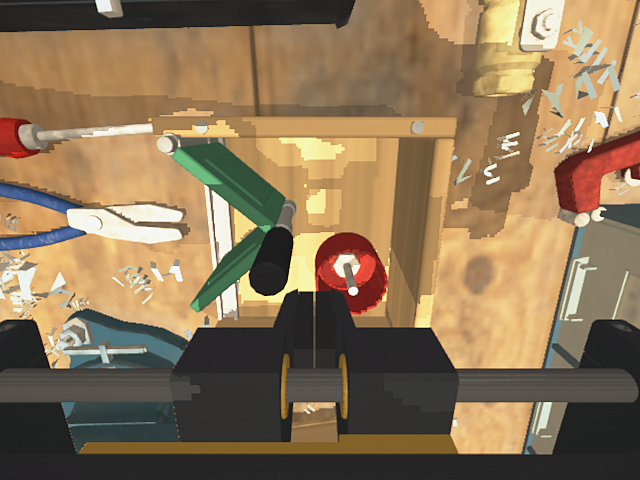

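Run:
```python
from plant import r
from h import *
W=r.get_calibration("wrist")
print('post',onz(W,267,282,.142),'fold@.09',onz(W,288,210,.09),'J',onz(W,167,144,.09))
for y in(.001,): print([proj(W,[x,y,.107]).round() for x in(.619,.654)])
```

```text
post [0.62036609 0.02121065 0.142     ] fold@.09 [0.62518975 0.03590812 0.09      ] J [0.56982141 0.06905967 0.09      ]
[array([276., 288.]), array([348., 287.])]
```

Call:
arm_command([
  {"dx":0,"dy":0,"dz":-0.01,"wx":0,"wy":0,"wz":0},
  {"dx":-0.01,"dy":0,"dz":-0.01,"wx":0,"wy":0,"wz":0},
  {"dx":-0.018,"dy":0,"dz":-0.008,"wx":0,"wy":0,"wz":0},
  {"dx":-0.025,"dy":0,"dz":-0.005,"wx":0,"wy":0,"wz":0},
  {"dx":-0.03,"dy":0,"dz":-0.002,"wx":0,"wy":0,"wz":0},
])

```text
clock: 4.55
tool_pos: [0.6343, 0.0251, 0.274]
eef_rot: [0.494, -0.505, 0.506, -0.495]
contact_force: [1.2, -2.6, 0.1]
opening: 0.004
```

Call:
arm_command([
  {"dx":-0.004,"dy":0,"dz":0,"wx":0,"wy":0,"wz":0},
  {"dx":-0.008,"dy":0,"dz":0,"wx":0,"wy":0,"wz":0},
  {"dx":-0.011,"dy":0,"dz":0,"wx":0,"wy":0,"wz":0},
  {"dx":-0.013,"dy":0,"dz":0,"wx":0,"wy":0,"wz":0},
  {"dx":-0.013,"dy":0,"dz":0,"wx":0,"wy":0,"wz":0},
])

```text
clock: 5.05
tool_pos: [0.6341, 0.0377, 0.2739]
eef_rot: [0.494, -0.505, 0.506, -0.495]
contact_force: [2.9, -0.9, 0.7]
opening: 0.003
```

```bash
python3 - <<'E'
from plant import r
import cv2
for n in("wrist",):cv2.imwrite(f"pics/{n}5.png",r.snapshot(n)[:,:,::-1])
E
python3 st.py .637 .035 .273
```

```text
5.1 [0.6339 0.0375 0.2738] 0.006316521048345642 [ 2.4 -0.9 -0.1] [-0.18  0.87  0.08  1.64 -0.11  0.63 -0.06]
[[-0.022  0.     1.   ]
 [-1.     0.    -0.022]
 [-0.    -1.     0.   ]]
delta tool [0.0024 0.0008 0.0031]
turn [-0.001  0.007 -0.   ]
```

View pics/wrist5.png

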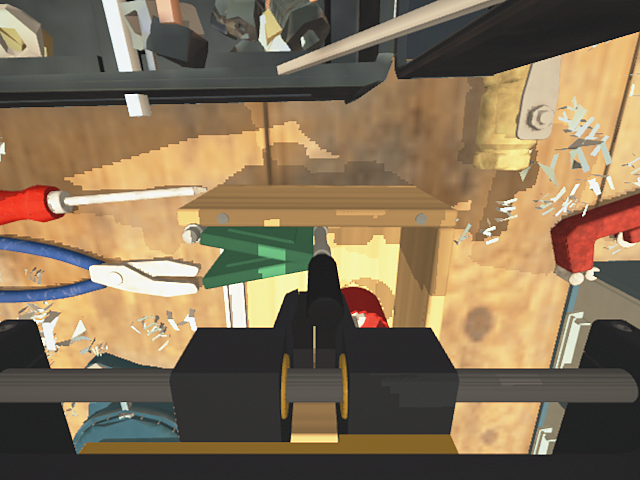

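Call:
arm_command([
  {"dx":0.012,"dy":0,"dz":0,"wx":0,"wy":0,"wz":0},
  {"dx":0.03,"dy":0,"dz":0,"wx":0,"wy":0,"wz":0},
  {"dx":0.03,"dy":-0.04,"dz":0,"wx":0,"wy":0,"wz":0},
  {"dx":0.03,"dy":-0.08,"dz":-0.02,"wx":0,"wy":0,"wz":0},
  {"dx":0.03,"dy":-0.12,"dz":-0.06,"wx":0,"wy":0,"wz":0},
])

```text
clock: 5.6
tool_pos: [0.5777, 0.0077, 0.3901]
eef_rot: [-0.494, 0.506, -0.506, 0.494]
contact_force: [-0.4, 0.3, 0.6]
opening: 0.005
```

Call:
arm_command([
  {"dx":0,"dy":0,"dz":-0.03,"wx":0,"wy":0,"wz":0},
  {"dx":0,"dy":0,"dz":-0.06,"wx":0,"wy":0,"wz":0},
  {"dx":0,"dy":0,"dz":-0.06,"wx":0,"wy":0,"wz":0},
  {"dx":0,"dy":0,"dz":-0.06,"wx":0,"wy":0,"wz":0},
  {"dx":0,"dy":0,"dz":-0.06,"wx":0,"wy":0,"wz":0},
])

```text
clock: 6.1
tool_pos: [0.5184, 0.0096, 0.389]
eef_rot: [0.494, -0.505, 0.505, -0.495]
contact_force: [0.0, -0.2, -0.9]
opening: 0.002
```

```bash
python3 - <<'E'
from plant import r
import cv2
for n in("wrist","scene"):cv2.imwrite(f"pics/{n}6.png",r.snapshot(n)[:,:,::-1])
E
python3 st.py .5 .0 .4
```

```text
6.2 [0.5186 0.0097 0.3888] 0.005249658100525887 [-0.2 -0.2 -0.1] [-0.17  0.57  0.09  1.91 -0.08  0.66 -0.04]
[[-0.022  0.     1.   ]
 [-1.     0.    -0.022]
 [-0.    -1.     0.   ]]
delta tool [ 0.0101 -0.0112 -0.0183]
turn [-0.     0.007 -0.   ]
```

View pics/wrist6.png

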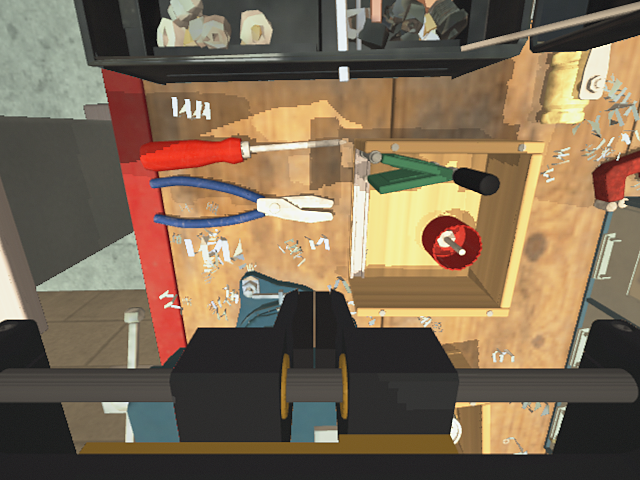

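View pics/scene6.png

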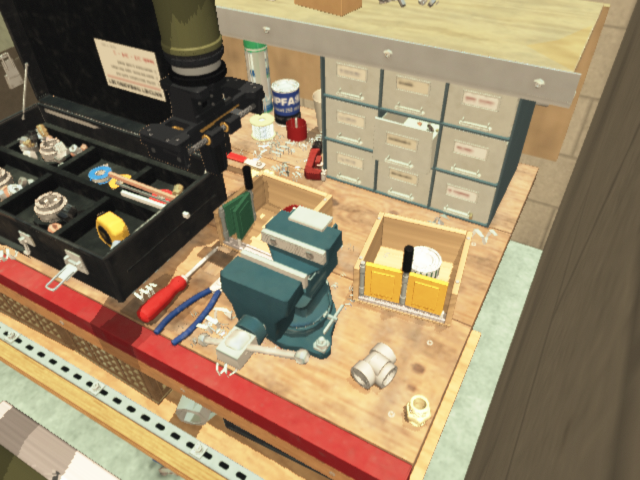

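Run:
```python
from plant import r
from h import *
W=r.get_calibration("wrist")
J=onz(W,376,157,.09);F=onz(W,455,174,.09);P_=onz(W,488,184,.142);print(J,F,P_)
for Q in(F,P_):
    d=Q-J; x=d[0]-.027*d[1]; y=d[1]+.027*d[0]; print(np.hypot(x,y),np.arctan2(x,-y))
```

```text
[0.57064554 0.06908052 0.09      ] [0.63635015 0.05399331 0.09      ] [0.63787714 0.05387546 0.142     ]
0.06743910376512693 1.3720807620452373
0.06895465428266401 1.375372132959785
```

Run:
```python
from plant import r
print(r.finish_job())
```

```text
the job is handed in; nothing more can be done
None
```

The green door is folded back to about 1.37 rad, measured from the last wrist picture (needed 1.15, stop at 1.4), and the job is handed in; no verdict was reported.

**What I did:** I closed the fingers and used them as a pusher. They pushed the fold post into the cubby to about 0.9 rad. I then moved round to its right-hand side and pushed it left until the leaves were nearly together.

**Last checks:**
- **Door angle:** two readings, from the leaf hinge and the post top, gave 1.37 and 1.38 rad. Pusher contact suggested about 1.35 rad. That the door was at rest is only inferred, as I took a single picture after backing off.
- **Yellow door:** it looks unchanged in the last scene picture. I did not measure its angle.
- **Arm:** it is clear of everything, with contact force near zero. The force readings I saw while pushing stayed at about 3 N or less.
- **Time:** 6.2 s of the 29 s allowed.

**Disagreements:**
- Camera views placed the post and jamb a few millimetres apart.
- Partway through, two estimates of the door angle differed (about 0.85 and 0.95 rad), so I re-aimed the second push from a fresh wrist picture.
- One move call was refused for missing keys, and nothing moved.

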